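Load the forming die and hold its sprung slide at the index

ROBOT

A 6-joint arm with a two-finger parallel gripper is mounted at the origin on the work surface. World frame = base frame: x ahead of the robot, y to its left, z up, the work surface at z = 0. Lengths are in mm, angles in degrees, forces in N, time in s.
With the tool pointing down it reaches from about 300 to 850 mm from the base axis. Payload 4.2 kg.
Tool frame: the origin (TCP) lies on the centre line of the jaws, within the pads' length; the fingertips stand 14 mm ahead of it and the grasp point (between the pads) lies 5 mm behind it (env.finger_overhang is the z of the fingertips in the tool frame, in mm); z points along the fingers, y is the line along which they close (so a half turn about z gives the same grasp; the last joint's range is limited). The gripper opens to 91 mm and grips with 3 to 60 N. Pads are 32 mm wide; open, the fingers measure 118 mm over their backs; the gripper's body (76 mm by 178 mm) begins 60 mm behind the grasp point.
Start: joints at [61.937, 18.312, 89.639, -0, 72.044, -1.146], TCP at [260.311, 512.718, 227.976] pointing down, gripper open.
Joint ranges: [-177.97, 177.97], [-48.28, 115.42], [12.27, 149.76], [-77.06, 257.06], [2.81, 150.46], [-146.56, 146.56]. Speed limits (degrees/s): [147.25, 147.25, 180, 180, 180, 180].

INTERFACE

Orientations are given as [roll, pitch, yaw] about the fixed x, y, z axes, in that order (R = Rz(yaw) Ry(pitch) Rx(roll)).
In Python, from workcell import sensors, viewer, env gives the robot as it stands. The module is installed in compiled form; this text tells all that it offers.
- The arm moves only by the tool step_arm, never from a script. Its argument "plan" is one flat list of numbers, 6 for each row, row after row: the shift along the tool's x, y, z in cm, then the turn, a rotation vector about the tool's x, y, z in rad. In form: [x, y, z, wx, wy, wz, x, y, z, wx, wy, wz, ...]. A call has 1 to 5 rows; each row shifts and turns the commanded pose from where the row before left it, along the tool's axes as they then stand; what a row does not reach is not made up. A row lasts 1/12 s, in which the tool goes at most 41.7 mm and 7.16 degrees, less where a joint would pass 70% of its speed; a pose out of reach is approached as far as the arm can. A call is refused whole if a number of a shift passes 4.17 or a number of a turn 0.125, either way. A call with a gripper value outside its range is refused whole. "hand" is the finger opening in cm, from 0 to 9.12, set as the call begins (left out, the last holds). The fingers move at their own pace and stop on an object; "newtons" is the grip in N (left out, the last holds). Time passes only in rows, so rows that do not move let the fingers close. It gives the time, the measured TCP pose, the force, the opening and the grip force at its end, in the units of the state.
- sensors.state(): the state, without advancing time (a new reading comes with each control period).
- viewer.grab_frame(name): name is "scene" or "top" or "wrist"; returns a dict with "img" (400x640x3 uint8, red, green, blue), "fx", "fy", "cx", "cy" (pixels), "position" and "attitude" of the camera in the world. Camera axes: x right, y down, z forward; pixel columns grow to the right and rows downward; lengths in mm; the calibration is good to about 2 mm. A picture is of the moment at which its call begins. There is no depth.
- env.job_done(): hands the job in; it is judged then, once.
Trained networks look in a picture, given as the dict that the camera call returned (one of the last four; its "shot" number tells which), for a name from the list of things; names that differ only in an ending like _2 or _b are one class to them, and where a whole thing is asked for, a point or a joint stands for the part that bears it (a point fixed in the world has none). Each returns a list of dicts, best first, with "score" (0 to 1); they miss things now and then, are a little off and sometimes report something else, mostly with a low value. They report only what shows in the picture. A call takes as long as a camera call. They do not tell look-alikes from the thing itself.
- viewer.boxes_of(name, picture): "location" ([column, row] in pixels, amid what is visible of it).
- viewer.pinpoint(name, picture): "location" ([column, row] in pixels: a listed point, or the origin of a listed thing).
The state is a dict: "time_s": time; "qpos": joint angles; "qvel": joint speeds; "effort": joint torques, N m; "ee_pos": TCP position; "ee_rot": TCP orientation; "force": force on the tool from outside, world axes, zero at the start; "torque": the same for the moment, N m; "gripper_width": finger opening in mm; "gripper_force": force on a finger pad.
Only numpy, scipy, OpenCV 4.12 (cv2) and the standard library are available. Lean on these libraries where they do the work, as an engineer would, in place of code of your own. Each camera call takes 0.05 s, during which the arm holds its last target. There are 200 camera calls.

TASK

Three brass blanks lie on the bench: pick the one whose outline and size match the cavity of the forming die and set it flat into the cavity, without dropping it, while the sprung hold-down slide is still fully home. Then take the slide's wooden bar handle, pull the slide out until its pointer lines up with the index on the rail, and finish still holding the handle there: do not let go at the end. Do not shift the index, and leave the other two blanks and everything else on the bench where they lie.

Things in the scene. Friction and masses are not known exactly. Their poses are not given: they have to be found in the camera images.
- fixture: Fixed forming fixture. Green base 12 mm high, own x -150 to +130, y -105 to +80 mm. Origin on the bench, z up; the slide pulls out along its -x, roughly towards the robot. Steel die block 90 x 90 mm, top 30 mm above the bench, centred at x = +30 mm. Two guide blocks 50 x 22 mm, tops at 30 mm, at x -25, y +-62 mm. Along its -y edge runs the aluminium index rail.
- cavity (a point): Centre of the floor of the round cavity in the die block, 24 mm above the bench; axes as the fixture's. The cavity is 47 mm in diameter with chamfered mouth, 6 mm deep; its mouth is at 30 mm.
- slide: Sprung steel slide, axes as the fixture's, moves only along the fixture's x: home at fixture x = -75 mm, pulls out up to 85 mm to -x. A spring draws it home when let go: 2.2 N at home, +1.1 N per 10 mm, slight friction. Origin 12 mm above the bench under the middle of the handle. Front crossbar 142 mm long in y, top 28 mm above the bench; two side rods lead to the bridge behind the die.
- bridge (a point): Middle of the top of the slide's hold-down bridge, 49 mm above the bench, 167.5 mm to +x of the handle. The bridge is a steel bar 25 mm wide in x, 136 mm long in y, 8 mm thick. Behind the die when home; pulled out it passes 5 mm above a seated blank and covers part of it. It never touches a seated blank, and nothing blocks its way.
- handle (a point): Centre of the slide's dark wooden bar handle, 70 mm above the bench. The bar is 16 mm thick along the pull direction (x), 68 mm long in y, 24 mm high (58 to 82 mm above the bench), rounded edges, on two thin posts at y +-25 mm above the crossbar; pinch it from above. Axes as the fixture's.
- pointer (a point): Tip of the pointer, a 5 mm wide steel finger on the -y end of the slide's crossbar, 26.5 mm above the bench; moves with the slide.
- mark (a point): Tip of the index: a 5 mm wide fin, 26.5 mm above the bench, on a steel block (18 x 18 mm, brass thumbscrew to 42 mm) clamped on the rail; axes as the fixture's. Its place varies: the slide must come out 35 to 60 mm. The pointer lines up when it has the same fixture x as this point; the tips then face each other, about touching. Not to be shifted.
- blank_round: Large round brass blank, 44 mm diameter, 12 mm thick, about 90 to 180 g, lying flat. Origin at the centre of its underside, z up. It is the one that fits the cavity (1.5 mm clearance all round); seated, it stands 6 mm proud of the die.
- blank_square: Square brass blank 44 x 44 x 12 mm, origin at centre of underside; does not fit; leave it alone.
- blank_small: Small round brass blank, 30 mm diameter, 12 mm thick, origin at centre of underside; too small for the cavity; leave it alone.
- hammer: Hammer lying on the bench to the robot's left, handle towards the robot; bystander; leave it alone.
- driver: Screwdriver lying on the bench to the robot's right; bystander; leave it alone.
- bench_block: Dark steel block 70 x 70 x 22 mm on the robot's right; bystander; leave it alone.
- cup: Paper-white cup, 95 mm tall, at the far left; bystander; leave it alone.
- collar: Steel collar, 38 mm outer diameter, 14 mm high, near the robot's base; bystander; leave it alone.
- die_ring: Stepped round steel die, 60 mm diameter, 42 mm high, beyond the work area; bystander; leave it alone.
- jar: Amber jar, 60 mm diameter, 70 mm high, beyond the work area; bystander; leave it alone.
Not all that is in view belongs to the job. What is shaped like the blank_round but blue or red is not meant.

How it is judged (in metres and radians):
On the way:
1. the large round blank sits flat in the die cavity, let go by the robot, while the slide is home (horizontal distance between blank_round and cavity below 0.003 m and z of blank_round in the frame of cavity between -0.002 and 0.0015 m and angle between blank_round's own z axis and vertical below 0.06 rad and contact force between the fingers and blank_round below 0.1 N and x of slide in the frame of fixture above -0.08 m), for 0.2 s.
At the end, for the whole second after the job is handed in: The large round blank lies flat in the cavity (centre within 3 mm, underside within 1.5 mm of its floor, tilt under 0.06 rad), untouched by fingers or slide; the fingers hold the slide (over 3 N), at rest, its pointer within 5 mm of the index along the pull (horizontal distance between blank_round and cavity below 0.003 m and z of blank_round in the frame of cavity between -0.002 and 0.0015 m and angle between blank_round's own z axis and vertical below 0.06 rad and x of pointer in the frame of mark between -0.005 and 0.005 m and contact force between slide and the fingers above 3 N and contact force between slide and blank_round below 0.3 N and linear speed of each of slide, blank_round below 0.01 m/s and contact force between the fingers and blank_round below 0.1 N); the arm keeps its last pose, push and grip.
It fails at once if the blank is let go in the air, more than 15 mm above the die (height (world z) of blank_round above 0.045 m and contact force between the fingers and blank_round below 0.05 N).
It fails at once if the index is shifted by more than 3 mm (distance of mark from where it was at the start of the episode above 0.003 m).
It fails at once if another blank or a bystander is moved by more than 20 mm (distance of any of blank_square, blank_small, hammer, driver, bench_block, cup, collar, die_ring, jar from where it was at the start of the episode above 0.02 m).
It also fails if it takes over 45 s, if anything falls off the work surface, if the arm or the gripper's body presses on something with over 40 N, if the wrist force passes 120 N, or if a joint passes its speed limit or range.

## Working session

There is one attempt and no reset: what is moved stays moved. The work goes in short steps, Python scripts to look and compute and a tool call to move; the robot and the scene stay as the last step left them, time stands still between calls to the robot, and variables do not carry over. Pictures are saved under pics/ and viewed, at most 10 in all, crops included, and the job is handed in when it is done.

Besides the shell and the picture viewer there is one more tool, called after "Emit:" by a JSON object that holds its "fn" and its "kwargs", one argument or row to a line. step_arm: Moves the arm, as the interface text tells. Its arguments: {"type":"object","properties":{"plan":{"type":"array","items":{"type":"number"}},"hand":{"type":"number"},"newtons":{"type":"number"}},"required":["plan"]}

```bash
mkdir -p pics; cat > h.py <<'E'
import numpy as np, cv2
from scipy.spatial.transform import Rotation as R
from workcell import sensors, viewer, env
def ray(p,uv):
    d=np.array([(uv[0]-p["cx"])/p["fx"],(uv[1]-p["cy"])/p["fy"],1.])
    a=np.array(p["attitude"],float)
    M=a if a.shape==(3,3) else (R.from_euler("xyz",a,degrees=True).as_matrix())
    return np.array(p["position"],float),M@d
def at(p,uv,z):
    o,d=ray(p,uv); return o+d*(z-o[2])/d[2]
E
python3 - <<'E'
from h import *
Z=dict(fixture=0,cavity=24,handle=70,bridge=49,pointer=26.5,mark=26.5,slide=12,blank_round=0,blank_square=0,blank_small=0)
ims=[]
for n in("top","scene"):
    p=viewer.grab_frame(n); print(n,p["position"],p["attitude"],p["fx"])
    cv2.imwrite(f"pics/{n}0.png",p["img"][:,:,::-1])
    for k,z in Z.items():
        for r in viewer.pinpoint(k,p)[:3]:
            print(k,round(r["score"],2),np.round(r["location"],1),np.round(at(p,r["location"],z),1)[:2])
print(sensors.state())
E
```

```text
top [ 385.17181999  -12.15175087 1085.92509101] [-169.20937975   -1.55668822  -89.91180377] 399.7503622539833
fixture 0.92 [348.1 196.4] [ 602.5 -134.4]
fixture 0.46 [263.2 235. ] [494.1  97.9]
cavity 0.89 [346.3 179.1] [ 645.9 -127.4]
cavity 0.69 [347.5 196. ] [ 598.8 -130.1]
cavity 0.23 [225.  179.7] [641.6 202.7]
handle 0.71 [347.2 154.1] [ 702.8 -125.7]
handle 0.63 [352.3 216.9] [ 534.7 -136.6]
bridge 0.83 [347.2 154.8] [ 707.4 -128.1]
pointer 0.7 [378.7 215.2] [ 546.2 -213.2]
mark 0.46 [383.4 232.5] [ 499.5 -224.5]
mark 0.36 [381.9 218.1] [ 538.3 -221.7]
slide 0.91 [348.  221.7] [ 530.1 -131.8]
slide 0.15 [458.  189.8] [ 620.9 -439.3]
blank_round 0.79 [234.1 269.2] [402.6 172.9]
blank_round 0.71 [378.9 215.5] [ 549.3 -218.8]
blank_round 0.65 [262.  232.4] [501.2 101.4]
blank_square 0.86 [217.4 236.5] [489.6 221.2]
blank_square 0.56 [267.7 133.6] [783.2  92.6]
blank_square 0.41 [234.9 135.2] [777.4 185.3]
blank_small 0.56 [222.4 181.2] [643.  214.6]
scene [1405.98967714   89.02190593  749.4141636 ] [-129.99909043   -1.08825927   98.14778066] 420.5171736302559
fixture 0.91 [273.  
[... 633 characters left out ...]
[400.9 241.4] [644.5 201.9]
{'time_s': 1.1, 'qpos': array([ 6.19361427e+01,  1.83140848e+01,  8.96385822e+01, -1.84486731e-03,
        7.20424304e+01, -1.14600107e+00]), 'qvel': array([-0.01150979, -0.05516987, -0.0160561 , -0.02739666, -0.11926384,
        0.07222844]), 'effort': array([ 3.44639848e-04, -4.12363851e+01, -2.32231611e+01,  7.25143799e-02,
        3.79724242e-02, -8.44845687e-06]), 'ee_pos': array([260.33304119, 512.72502237, 227.9568408 ]), 'ee_rot': array([1.79995133e+02, 1.85274598e-03, 1.53082712e+02]), 'force': array([-0.78163516,  0.22008791, -0.19820808]), 'torque': array([ 0.00320265, -0.05011387,  0.01427035]), 'gripper_force': 0.0, 'gripper_width': 91.30774809922495}
```

```bash
python3 - <<'E'
import cv2
a=cv2.imread("pics/top0.png")[100:300,180:480]
cv2.imwrite("pics/top0c.png",cv2.resize(a,(800,533),interpolation=cv2.INTER_CUBIC))
E
```

```text
(no output)
```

View pics/top0c.png

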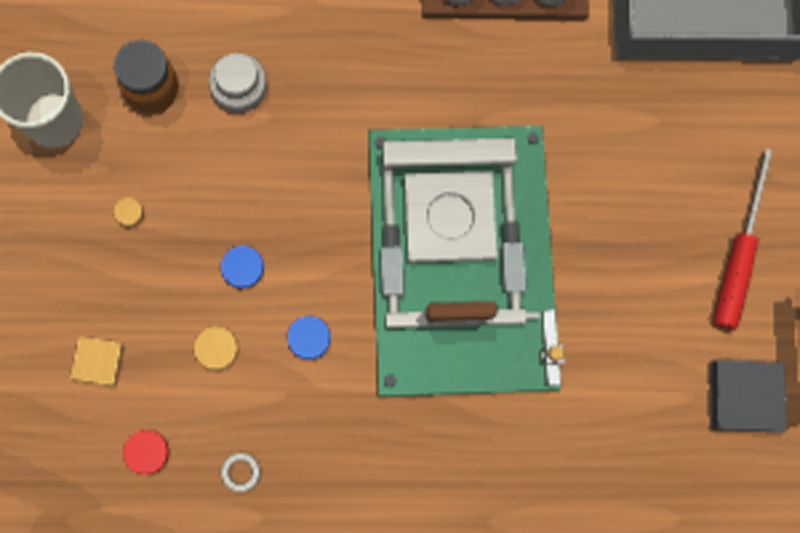

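View pics/scene0.png

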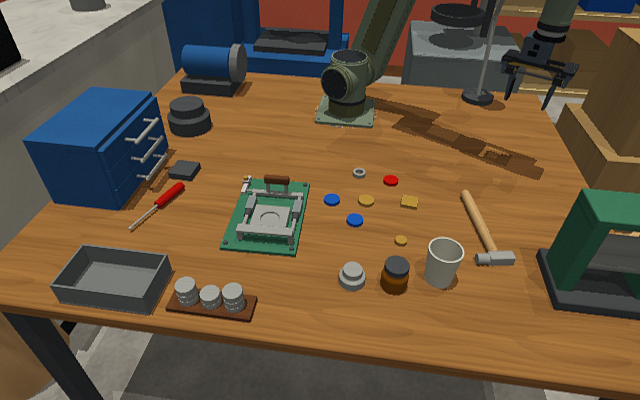

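Candidates for the round blank in the top view are brass at (261,231), small brass at (228,180), brass square at (217,236), blue at (271,200) and (296,227), and red at (234,270). Only the brass round one at (261,231), about 44 mm across, fits the description. I'll move above it and confirm with an enlarged wrist view.

Emit:
{"fn": "step_arm", "kwargs": {
  "plan": [-3.34,-2.15,0.23,0,0,0,-3.34,-2.15,0.23,0,0,0,-3.34,-2.15,0.23,0,0,0,-3.34,-2.15,0.23,0,0,0,-3.34,-2.15,0.23,0,0,0]
}}

```text
time_s: 1.52
ee_pos: [361.1, 339.7, 216.5]
ee_rot: [180.0, 0.0, 153.1]
force: [0.8, 0.9, -0.4]
gripper_width: 91.4
gripper_force: 0.0
```

Emit:
{"fn": "step_arm", "kwargs": {
  "plan": [-3.34,-2.15,0.23,0,0,0,-3.34,-2.15,0.23,0,0,0,-3.34,-2.15,0.23,0,0,0,-3.34,-2.15,0.23,0,0,0,-3.34,-2.15,0.23,0,0,0]
}}

```text
time_s: 1.93
ee_pos: [461.5, 168.0, 205.2]
ee_rot: [180.0, 0.0, 153.1]
force: [0.0, 1.4, 0.1]
gripper_width: 91.3
gripper_force: 0.0
```

Emit:
{"fn": "step_arm", "kwargs": {
  "plan": [-3.34,-2.15,0.23,0,0,0,-3.34,-2.15,0.23,0,0,0,0,0,0,0,0,0.116,0,0,0,0,0,0.116,0,0,0,0,0,0.116]
}}

```text
time_s: 2.35
ee_pos: [501.3, 100.2, 200.2]
ee_rot: [-180.0, -0.0, 132.7]
force: [0.2, 0.6, 0.3]
gripper_width: 91.5
gripper_force: 0.0
```

Emit:
{"fn": "step_arm", "kwargs": {
  "plan": [0,0,0,0,0,0.116,0,0,0,0,0,0.116,0,0,0,0,0,0.116,0,0,0,0,0,0.116,0,0,0,0,0,0.116],
  "hand": 6.4
}}

```text
time_s: 2.77
ee_pos: [500.9, 101.2, 200.4]
ee_rot: [180.0, -0.0, 99.6]
force: [0.3, -0.8, -0.2]
gripper_width: 64.3
gripper_force: 0.0
```

Emit:
{"fn": "step_arm", "kwargs": {
  "plan": [0,0,0,0,0,0.116,0,0,0,0,0,0]
}}

```text
time_s: 2.93
ee_pos: [501.0, 101.3, 200.4]
ee_rot: [180.0, -0.0, 93.2]
force: [0.2, 0.8, -0.5]
gripper_width: 64.1
gripper_force: 0.0
```

```bash
cat >> h.py <<'E'
def brass(p):
    hsv=cv2.cvtColor(p["img"],cv2.COLOR_RGB2HSV)
    m=cv2.inRange(hsv,(16,110,150),(28,255,255))
    m=cv2.morphologyEx(m,cv2.MORPH_OPEN,np.ones((3,3),np.uint8))
    n,_,s,c=cv2.connectedComponentsWithStats(m)
    return [(s[i][4],c[i],s[i][2:4]) for i in range(1,n) if s[i][4]>60]
E
python3 - <<'E'
from h import *
p=viewer.grab_frame("wrist"); cv2.imwrite("pics/w1.png",p["img"][:,:,::-1])
print(p["position"],p["attitude"],p["fx"])
for b in brass(p): print(b, at(p,b[1],12))
for r in viewer.pinpoint("blank_round",p): print(r["score"],r["location"],at(p,r["location"],0))
p=viewer.grab_frame("top")
for b in brass(p): print(b, at(p,b[1],12))
E
```

```text
[497.46818754 175.41599819 357.80061455] [1.64731122e+02 1.24272095e-02 3.15330228e+00] 287.53878571993704
(np.int32(1285), array([320.9922179 ,  71.25603113]), array([44, 44], dtype=int32)) [493.36618995 227.27443759  12.        ]
(np.int32(68), array([330.76470588,  93.82352941]), array([12, 11], dtype=int32)) [505.71339459 204.23917745  12.        ]
(np.int32(528), array([453.82765152, 107.4469697 ]), array([26, 26], dtype=int32)) [647.65765534 197.28873929  12.        ]
(np.int32(346), array([325.96242775, 173.47109827]), array([29, 18], dtype=int32)) [505.6357629  112.60099962  12.        ]
(np.int32(213), array([328.37558685, 191.22535211]), array([27, 11], dtype=int32)) [509.92450153  90.53487493  12.        ]
(np.int32(88), array([446.42045455, 279.43181818]), array([ 5, 27], dtype=int32)) [676.57849004 -23.14404658  12.        ]
0.87 [327.3, 178.9] [508.01896002 103.56168455   0.        ]
0.86 [328.2, 248.1] [514.94088348   8.41980324   0.        ]
0.85 [390.0, 202.1] [590.89615236  77.51116811   0.        ]
0.78 [242.6, 121.3] [402.1321668  168.31856434   0.        ]
(np.int32(81), array([617.92592593, 129.92592593]), array([11, 11], dtype=int32)) [ 801.62411856 -918.50110475   12.        ]
(np.int32(191), array([213.13089005, 235.04712042]), array([13, 17], dtype=int32)) [492.24559289 230.09555263  12.        ]
```

View pics/w1.png

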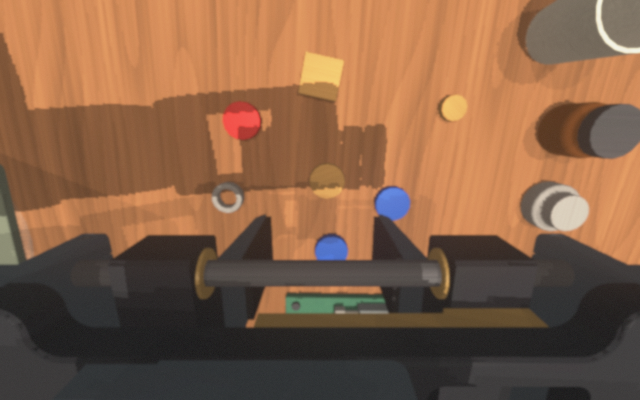

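The wrist view shows the brass round blank in the gripper's shadow at about (327,181), with blue ones at (392,203) and (331,249), red at (242,120), the square at (321,75) and the small blank at (453,107). The brass disc at (327,181) is as large as the blue discs, so I'll measure it precisely in both views and check an enlarged crop.

```bash
python3 - <<'E'
from h import *
pw=viewer.grab_frame("wrist"); pt=viewer.grab_frame("top")
t0=cv2.imread("pics/top0.png")[:,:,::-1].copy()
def comp(img,uv,lo,hi,z,p,n):
    h=cv2.cvtColor(img,cv2.COLOR_RGB2HSV); m=cv2.inRange(h,lo,hi)
    m=cv2.morphologyEx(m,cv2.MORPH_OPEN,np.ones((3,3),np.uint8))
    c,_=cv2.findContours(m,cv2.RETR_EXTERNAL,cv2.CHAIN_APPROX_NONE)
    for k in c:
        if cv2.contourArea(k)>40:
            e=cv2.minAreaRect(k)
            q=cv2.moments(k); u=(q["m10"]/q["m00"],q["m01"]/q["m00"])
            print(n,cv2.contourArea(k),np.round(u,1),np.round(e[1],1),np.round(at(p,u,z),1)[:2])
comp(t0,0,(17,120,170),(30,255,255),12,pt,"top brass")
comp(t0,0,(100,120,80),(125,255,255),12,pt,"top blue")
comp(pw["img"],0,(100,120,40),(125,255,255),12,pw,"w blue")
print(cv2.cvtColor(pw["img"],cv2.COLOR_RGB2HSV)[170:194:4,308:348:4,:].tolist())
a=cv2.resize(pw["img"][130:230,260:430,::-1],(680,400),interpolation=cv2.INTER_CUBIC); cv2.imwrite("pics/w1c.png",a)
E
```

```text
top brass 225.5 [215.7 235. ] [16.1 16.1] [492.3 223.3]
top brass 174.5 [260.4 230.1] [14. 15.] [506.1 104.7]
top brass 64.0 [227.5 179. ] [8. 9.] [646.5 198.4]
top blue 173.0 [295.4 226.4] [15. 15.] [516.6  10.6]
top blue 170.0 [270.4 199.9] [14. 15.] [588.8  79.5]
top blue 630.5 [531.7 229.1] [126.1   6.5] [ 512.1 -636. ]
top blue 10236.0 [578.3 228. ] [138.2  81.9] [ 515.9 -766.4]
w blue 563.0 [330.6 248.8] [22. 29.] [517.9  13.3]
w blue 752.5 [392.1 203.1] [31.8 30.4] [590.6  80. ]
[[[12, 140, 142], [14, 140, 129], [16, 146, 161], [16, 145, 163], [16, 144, 166], [16, 143, 169], [16, 147, 167], [16, 147, 166], [15, 145, 149], [12, 142, 144]], [[12, 140, 138], [15, 145, 153], [16, 149, 164], [16, 147, 165], [16, 146, 164], [16, 145, 165], [15, 144, 166], [16, 147, 165], [15, 145, 164], [13, 144, 140]], [[12, 141, 127], [16, 145, 160], [16, 145, 162], [16, 146, 161], [16, 144, 165], [16, 147, 163], [15, 147, 161], [16, 143, 162], [16, 145, 162], [14, 145, 146]], [[12, 135, 119], [15, 144, 135], [16, 147, 139], [15, 146, 159], [16, 144, 159], [16, 147, 158], [16, 144, 150], [15, 144, 136], [16, 143, 164], [14, 142, 153]], [[13, 141, 147], [16, 144, 129], [15, 141, 130], [16, 145, 132], [15, 144, 142], [16, 142, 142], [16, 144, 136], [16, 145, 167], [15, 145, 171], [14, 141, 145]], [[12, 144, 188], [14, 143, 171], [16, 147, 206], [16, 149, 216], [17, 147, 221], [17, 145, 225], [17, 146, 225], [17, 143, 228], [18, 142, 234], [12, 145, 216]]]
```

View pics/w1c.png

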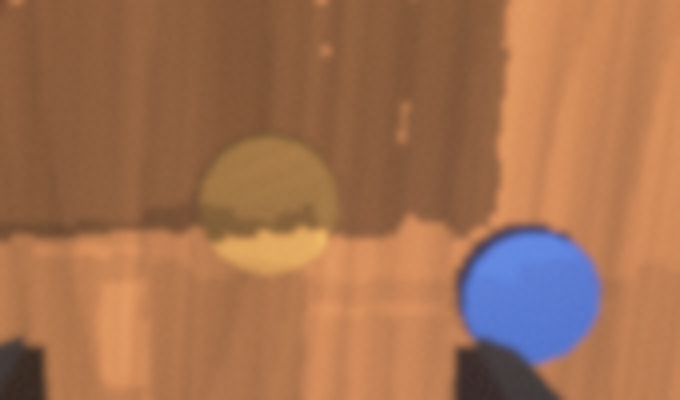

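The enlarged crop shows the brass disc centred at about (268,204), which is (327,181) in the full picture. It has the same diameter as the blue disc, so it is the large round blank, at about (506.8, 104). I'll squeeze along both axes to centre it before lifting.

Emit:
{"fn": "step_arm", "kwargs": {
  "plan": [0.24,0.59,3.5,0,0,0,0,0,3.5,0,0,0,0,0,3.5,0,0,0,0,0,3.5,0,0,0,0,0,2.0,0,0,0]
}}

```text
time_s: 3.6
ee_pos: [504.6, 103.6, 37.1]
ee_rot: [-179.7, 0.0, 93.3]
force: [0.6, 0.3, -0.2]
gripper_width: 63.9
gripper_force: 0.0
```

Emit:
{"fn": "step_arm", "kwargs": {
  "plan": [0,0,1.94,0,0,0,0,0,0,0,0,0,0,0,0,0,0,0]
}}

```text
time_s: 3.85
ee_pos: [506.3, 103.9, 20.4]
ee_rot: [-179.9, 0.0, 93.3]
force: [0.1, -0.4, 0.8]
gripper_width: 64.4
gripper_force: 0.0
```

Emit:
{"fn": "step_arm", "kwargs": {
  "plan": [0,0,0,0,0,0,0,0,0,0,0,0,0,0,0,0,0,0,0,0,0,0,0,0,0,0,0,0,0,0],
  "hand": 3.8,
  "newtons": 5
}}

```text
time_s: 4.27
ee_pos: [507.3, 104.1, 22.2]
ee_rot: [179.9, -0.0, 93.3]
force: [-1.1, -0.5, 5.8]
gripper_width: 43.4
gripper_force: 5.0
```

Emit:
{"fn": "step_arm", "kwargs": {
  "plan": [0,0,0,0,0,0,0,0,0,0,0,0,0,0,0,0,0,0.12,0,0,0,0,0,0.12,0,0,0,0,0,0.12],
  "hand": 6.4
}}

```text
time_s: 4.68
ee_pos: [506.5, 103.9, 20.8]
ee_rot: [-180.0, 0.0, 72.3]
force: [-0.2, 0.5, 0.0]
gripper_width: 64.3
gripper_force: 0.0
```

Emit:
{"fn": "step_arm", "kwargs": {
  "plan": [0,0,0,0,0,0.12,0,0,0,0,0,0.12,0,0,0,0,0,0.12,0,0,0,0,0,0.12,0,0,0,0,0,0.12]
}}

```text
time_s: 5.1
ee_pos: [506.5, 104.0, 20.8]
ee_rot: [-180.0, 0.0, 37.9]
force: [0.1, 0.1, -0.4]
gripper_width: 64.1
gripper_force: 0.0
```

Emit:
{"fn": "step_arm", "kwargs": {
  "plan": [0,0,0,0,0,0.12,0,0,0,0,0,0.12,0,0,0,0,0,0.12,0,0,0,0,0,0.12,0,0,0,0,0,0.12]
}}

```text
time_s: 5.52
ee_pos: [506.5, 103.9, 20.7]
ee_rot: [-180.0, 0.0, 3.5]
force: [-0.4, -0.4, 0.4]
gripper_width: 64.3
gripper_force: 0.0
```

Emit:
{"fn": "step_arm", "kwargs": {
  "plan": [0,0,0,0,0,0,0,0,0,0,0,0]
}}

```text
time_s: 5.68
ee_pos: [506.6, 103.9, 20.8]
ee_rot: [-180.0, 0.0, 4.1]
force: [0.5, -0.4, -0.3]
gripper_width: 64.0
gripper_force: 0.0
```

Emit:
{"fn": "step_arm", "kwargs": {
  "plan": [0,0,0,0,0,0,0,0,0,0,0,0,0,0,0,0,0,0,0,0,0,0,0,0,0,0,0,0,0,0],
  "hand": 3.5,
  "newtons": 20
}}

```text
time_s: 6.1
ee_pos: [506.7, 103.9, 20.9]
ee_rot: [-180.0, -0.0, 3.9]
force: [-0.3, -0.4, -1.1]
gripper_width: 42.7
gripper_force: 20.0
```

Emit:
{"fn": "step_arm", "kwargs": {
  "plan": [0,0,-1,0,0,0,0,0,-2,0,0,0,0,0,-3,0,0,0,0,0,-2,0,0,0,0,0,0,0,0,0]
}}

```text
time_s: 6.52
ee_pos: [509.6, 104.5, 105.6]
ee_rot: [-179.9, -0.5, 3.9]
force: [0.5, 0.3, -0.8]
gripper_width: 42.7
gripper_force: 20.0
```

```bash
python3 - <<'E'
from h import *
p=viewer.grab_frame("wrist"); cv2.imwrite("pics/w2.png",p["img"][:,:,::-1])
Z=dict(fixture=0,cavity=24,handle=70,bridge=49,pointer=26.5,mark=26.5,slide=12)
print(p["position"],sensors.state()["ee_pos"],sensors.state()["gripper_width"])
for k,z in Z.items():
    for r in viewer.pinpoint(k,p)[:2]: print(k,round(r["score"],2),np.round(r["location"],1),np.round(at(p,r["location"],z),1)[:2])
E
```

```text
[583.07210969 109.19630996 263.69208369] [508.19931303 104.28835766 103.49301527] 42.92574470258245
fixture 0.89 [605.1 110.1] [ 610.1 -137.1]
fixture 0.32 [223.4  32. ] [649.2 195.6]
bridge 0.65 [222.8  33.4] [636.  179.9]
pointer 0.7 [604.7 109.7] [ 607.7 -111.9]
pointer 0.49 [221.9  33.8] [641.3 188. ]
mark 0.52 [321.  237.7] [484.4 103.8]
slide 0.64 [591.5 197.7] [ 533.8 -137.7]
```

View pics/w2.png

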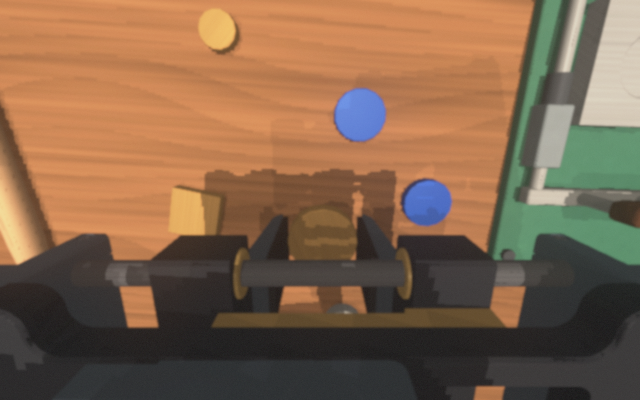

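The wrist view shows the blank held between the pads at (322,235). The square at (195,212), the small blank at (218,30) and the blue discs at (359,114) and (427,202) are undisturbed. Next I'll move over the fixture.

Emit:
{"fn": "step_arm", "kwargs": {
  "plan": [0.23,2.0,-1.2,0,0,0,0.23,3.4,-1.2,0,0,0,0.23,3.6,-1.2,0,0,0,0.23,3.6,-1.2,0,0,0,0.23,3.6,-0.9,0,0,0]
}}

```text
time_s: 7.33
ee_pos: [529.2, -58.3, 158.3]
ee_rot: [-180.0, 0.0, 3.9]
force: [0.1, 1.1, -1.3]
gripper_width: 42.9
gripper_force: 20.0
```

Emit:
{"fn": "step_arm", "kwargs": {
  "plan": [0.23,3.4,-0.4,0,0,0,0.23,2.7,0,0,0,0,0,1.4,0,0,0,0,0,0,0,0,0,0,0,0,0,0,0,0]
}}

```text
time_s: 7.75
ee_pos: [538.2, -131.3, 161.1]
ee_rot: [-179.9, 0.1, 3.8]
force: [-0.6, 0.4, -1.0]
gripper_width: 42.6
gripper_force: 20.0
```

```bash
python3 - <<'E'
from h import *
Z=dict(fixture=0,cavity=24,handle=70,bridge=49,pointer=26.5,mark=26.5,slide=12)
for n in("wrist","top"):
    p=viewer.grab_frame(n); cv2.imwrite(f"pics/{n}3.png",p["img"][:,:,::-1])
    if n=="wrist": print(p["position"],p["attitude"],p["cx"],p["cy"])
    for k,z in Z.items():
        for r in viewer.pinpoint(k,p)[:2]: print(n,k,round(r["score"],2),np.round(r["location"],1),np.round(at(p,r["location"],z),1)[:2])
print(sensors.state()["ee_pos"],sensors.state()["ee_rot"])
E
```

```text
[ 613.41145426 -126.67632688  318.28982203] [ 1.64562564e+02  1.18877494e-01 -8.62058201e+01] 322.04221891750836 198.20518502102593
wrist fixture 0.74 [ 6.9 60.8] [648.9 197.4]
wrist fixture 0.7 [330.7 122.1] [ 610.6 -135.5]
wrist cavity 0.82 [330.8  89.6] [ 640.9 -132.7]
wrist handle 0.96 [328.5 209.1] [ 535.1 -137.2]
wrist bridge 0.84 [338.6   3.2] [ 705.2 -133.6]
wrist pointer 0.68 [407.4 199.8] [ 537.2 -221.3]
wrist mark 0.48 [405.  230.3] [ 502.9 -223.7]
wrist mark 0.34 [332.3  90.2] [ 640.3 -134.1]
wrist slide 0.79 [328.5 192.9] [ 535.5 -138.3]
top fixture 0.79 [347.2 196. ] [ 603.6 -131.9]
top cavity 0.68 [348.3 180.1] [ 643.2 -132.9]
top cavity 0.17 [346.4 156.7] [ 709.7 -128.5]
top handle 0.91 [353.7 217.4] [ 533.5 -140.2]
top bridge 0.61 [346.2 153.3] [ 711.6 -125.4]
top mark 0.55 [383.9 229.8] [ 506.8 -226.1]
top slide 0.76 [349.4 221.1] [ 531.7 -135.6]
[ 538.75485018 -131.42806103  161.93710969] [-1.79994512e+02 -1.86425046e-03  3.88176228e+00]
```

View pics/wrist3.png

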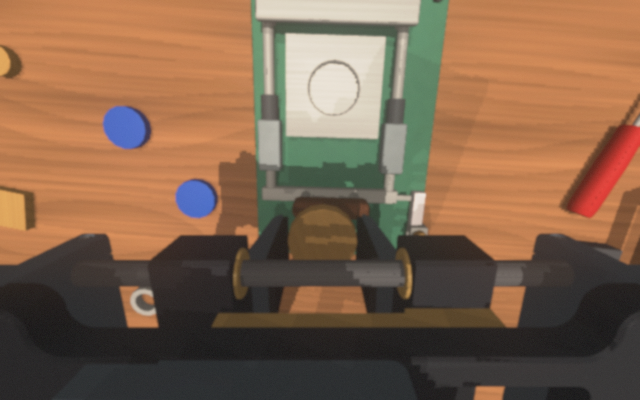

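The wrist view shows the cavity ring at about (333,88), the die block spanning about (285–383, 35–138), the handle at about (330,206) and the rail with index at about (418,215). I'll fit the ring precisely.

```bash
cat >> h.py <<'E'
def ring(p,uv,z=30,rmm=23.5):
    # project candidate circles, maximise darkness along them
    from scipy.optimize import differential_evolution
    g=cv2.GaussianBlur(cv2.cvtColor(p["img"],cv2.COLOR_RGB2GRAY).astype(np.float32),(0,0),0.7)
    a=np.array(p["attitude"],float); M=R.from_euler("xyz",a,degrees=True).as_matrix(); o=np.array(p["position"])
    c0=at(p,uv,z); t=np.linspace(0,2*np.pi,120,endpoint=False)
    def f(v):
        P=np.c_[c0[0]+v[0]+v[2]*np.cos(t),c0[1]+v[1]+v[2]*np.sin(t),np.full(t.size,z)]
        q=(P-o)@M; m=np.c_[p["fx"]*q[:,0]/q[:,2]+p["cx"],p["fy"]*q[:,1]/q[:,2]+p["cy"]].astype(np.float32)
        return float(cv2.remap(g,m[:,:1],m[:,1:],cv2.INTER_LINEAR).mean())
    r=differential_evolution(f,[(-10,10),(-10,10),(rmm-2,rmm+2.5)],seed=1,tol=1e-6)
    return c0[:2]+r.x[:2],r.x[2],r.fun,f([12,12,5])
E
python3 - <<'E'
from h import *
for n,uv in(("wrist",(333,88)),("top",(349,181))):
    p=viewer.grab_frame(n); print(n,ring(p,uv))
    # die edges / handle colours
    if n=="wrist":
        g=p["img"]; h=cv2.cvtColor(g,cv2.COLOR_RGB2HSV)
        m=((h[...,1]<40)&(h[...,2]>150)).astype(np.uint8); m[:,:282]=0; m[:,388:]=0; m[:30]=0; m[145:]=0
        m=cv2.morphologyEx(m,cv2.MORPH_CLOSE,np.ones((9,9),np.uint8))
        c=max(cv2.findContours(m,0,1)[0],key=cv2.contourArea); e=cv2.minAreaRect(c)
        b=cv2.boxPoints(e); w=np.array([at(p,u,30)[:2] for u in b]); print(b,w,w.mean(0)); print(sensors.state()["ee_pos"])
E
```

```text
wrist (array([ 641.38531374, -134.7744595 ]), np.float64(23.597225835109118), np.float64(175.70904541015625), 212.49386596679688)
[[285.  34.]
 [387.  34.]
 [387. 144.]
 [285. 144.]] [[ 685.52377556  -87.98458359]
 [ 691.72772877 -179.78182437]
 [ 594.52554265 -192.22154355]
 [ 587.68185835  -91.27249584]] [ 639.86472633 -137.81511184]
[ 538.76569443 -131.42536047  161.92710102]
top (array([ 629.21921215, -129.4523743 ]), np.float64(22.888989824238163), np.float64(104.9810562133789), 116.30744171142578)
```

Emit:
{"fn": "step_arm", "kwargs": {
  "plan": [1.0,0.2,1.0,0,0,0,1.1,0.2,1.4,0,0,0,1.0,0.15,1.3,0,0,0,0,0,0,0,0,0,0,0,0,0,0,0]
}}

```text
time_s: 9.07
ee_pos: [569.9, -134.7, 123.6]
ee_rot: [-179.9, 0.1, 3.9]
force: [0.4, -0.3, -1.9]
gripper_width: 42.5
gripper_force: 20.0
```

```bash
python3 - <<'E'
from h import *
p=viewer.grab_frame("wrist"); print(sensors.state()["ee_pos"],sensors.state()["ee_rot"],p["position"])
a=np.array(p["attitude"],float); M=R.from_euler("xyz",a,degrees=True).as_matrix(); q=(np.array([641.4,-134.8,30])-p["position"])@M
uv=q[:2]/q[2]*p["fx"]+[p["cx"],p["cy"]]; print(uv,ring(p,uv))
for k,z in dict(cavity=24,fixture=0,bridge=49,mark=26.5,pointer=26.5).items():
    for r in viewer.pinpoint(k,p)[:2]: print(k,round(r["score"],2),np.round(r["location"],1),np.round(at(p,r["location"],z),1)[:2])
cv2.imwrite("pics/w4.png",p["img"][:,:,::-1])
# yaw: rotate-rectify plane z=30 to 4 px/mm and Hough lines
xs=np.arange(570,720,.5); ys=np.arange(-60,-215,-.5)
P=np.stack(np.meshgrid(xs,ys,indexing="ij"),-1); P=np.dstack([P,np.full(P.shape[:2],30.)])
q=(P-p["position"])@M; m=(q[...,:2]/q[...,2:]*p["fx"]+[p["cx"],p["cy"]]).astype(np.float32)
im=cv2.remap(p["img"],m[...,0],m[...,1],cv2.INTER_CUBIC)[::-1]; cv2.imwrite("pics/rect4.png",cv2.resize(im[:,:,::-1],None,fx=2,fy=2))
L=cv2.createLineSegmentDetector().detect(cv2.cvtColor(im,cv2.COLOR_RGB2GRAY))[0][:,0]
for l in L:
    n=np.hypot(l[2]-l[0],l[3]-l[1])
    if n>90:
        X=lambda u,v:(xs[-1]-v*.5,-60-u*.5)
        A,B=X(*l[:2]),X(*l[2:]); print(round(n/2),np.round(A,1),np.round(B,1),"ang",round(np.degrees(np.arctan2(B[1]-A[1],B[0]-A[0]))%90,1))
E
```

```text
[ 570.01939944 -134.78219541  124.45610768] [-1.79975485e+02  6.21751895e-02  3.88515971e+00] [ 645.25887733 -129.87895252  280.76215586]
[327.97154718 123.73993407] (array([ 641.70905651, -134.80898616]), np.float64(23.53464071503166), np.float64(163.0908203125), 217.83920288085938)
cavity 0.65 [324.  123.7] [ 641.1 -131.5]
fixture 0.7 [328.5 121.7] [ 642.8 -135.7]
fixture 0.63 [325.7 156.7] [ 609.8 -135.5]
bridge 0.89 [335.2  33.6] [ 704.9 -135. ]
105 [ 689.2 -184.7] [685.4 -79.7] ang 2.1
145 [693.6 -60.9] [ 699.2 -205.9] ang 2.2
61 [684.2 -87.8] [623.5 -90.3] ang 2.4
53 [ 634.8 -180.4] [ 687.9 -178.4] ang 2.1
56 [634.1 -77.3] [689.8 -75.6] ang 1.8
54 [ 693.  -189.9] [ 638.6 -192. ] ang 2.3
53 [ 639.1 -199.1] [ 692.3 -197. ] ang 2.3
53 [688.  -69.3] [635.4 -71.2] ang 2.0
```

View pics/rect4.png

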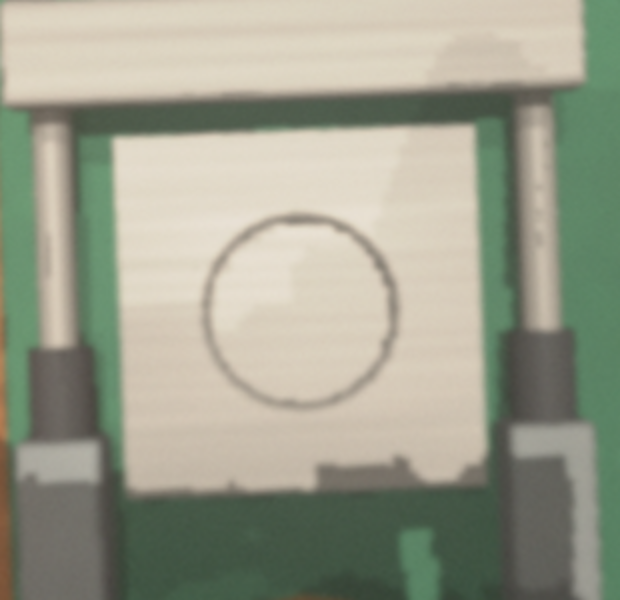

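Rectified, the cavity ring is sharp at (300,310), the die is unobstructed and the fixture yaw is about 2.2°. The cavity is at (641.6, -134.8).

Emit:
{"fn": "step_arm", "kwargs": {
  "plan": [1.8,0.12,0,0,0,0,1.8,0.12,0,0,0,0,1.8,0.12,0,0,0,0,1.7,0.12,0,0,0,0,0,0,2.0,0,0,0]
}}

```text
time_s: 9.78
ee_pos: [647.4, -135.5, 109.3]
ee_rot: [179.8, -0.7, 3.9]
force: [1.6, -0.1, -1.0]
gripper_width: 42.6
gripper_force: 20.0
```

Emit:
{"fn": "step_arm", "kwargs": {
  "plan": [0,0,2.5,0,0,0,0,0,2.0,0,0,0,0,0,0,0,0,0,0,0,0,0,0,0,0,0,0,0,0,0]
}}

```text
time_s: 10.2
ee_pos: [642.2, -135.0, 61.5]
ee_rot: [180.0, -0.1, 3.9]
force: [-1.3, -0.6, -1.4]
gripper_width: 42.7
gripper_force: 20.0
```

Emit:
{"fn": "step_arm", "kwargs": {
  "plan": [-0.05,0,0.4,0,0,0,0,0,0.3,0,0,0,0,0,0,0,0,0,0,0,0,0,0,0]
}}

```text
time_s: 10.53
ee_pos: [640.8, -134.8, 53.3]
ee_rot: [180.0, -0.0, 3.9]
force: [-0.7, -0.2, -1.4]
gripper_width: 42.4
gripper_force: 20.0
```

Emit:
{"fn": "step_arm", "kwargs": {
  "plan": [0,0,0.2,0,0,0,0,0,0.2,0,0,0,0,0,0,0,0,0]
}}

```text
time_s: 10.78
ee_pos: [640.5, -134.7, 48.5]
ee_rot: [-180.0, 0.0, 3.9]
force: [-0.3, 0.3, -1.2]
gripper_width: 42.6
gripper_force: 20.0
```

Emit:
{"fn": "step_arm", "kwargs": {
  "plan": [0.05,0,0.2,0,0,0,0,0,0.1,0,0,0,0,0,0,0,0,0]
}}

```text
time_s: 11.03
ee_pos: [641.1, -134.7, 45.6]
ee_rot: [-180.0, 0.0, 3.9]
force: [-0.8, -0.1, -1.5]
gripper_width: 42.8
gripper_force: 20.0
```

Emit:
{"fn": "step_arm", "kwargs": {
  "plan": [0,0,0.05,0,0,0,0,0,0.05,0,0,0,0,0,0,0,0,0]
}}

```text
time_s: 11.28
ee_pos: [641.3, -134.8, 45.0]
ee_rot: [-180.0, -0.0, 3.9]
force: [0.6, 0.7, -1.2]
gripper_width: 43.0
gripper_force: 20.0
```

Emit:
{"fn": "step_arm", "kwargs": {
  "plan": [0,0,0.05,0,0,0,0,0,0,0,0,0]
}}

```text
time_s: 11.45
ee_pos: [641.3, -134.8, 44.9]
ee_rot: [180.0, -0.0, 3.9]
force: [-1.2, 0.6, 2.4]
gripper_width: 43.1
gripper_force: 20.0
```

Emit:
{"fn": "step_arm", "kwargs": {
  "plan": [0,0,0,0,0,0,0,0,0,0,0,0,0,0,0,0,0,0,0,0,0,0,0,0],
  "hand": 5.6
}}

```text
time_s: 11.78
ee_pos: [641.3, -134.8, 44.3]
ee_rot: [-180.0, -0.0, 3.9]
force: [-0.5, -0.8, 0.8]
gripper_width: 55.9
gripper_force: 0.0
```

Emit:
{"fn": "step_arm", "kwargs": {
  "plan": [0,0,-1,0,0,0,0,0,-3,0,0,0,0,0,-4,0,0,0,-2,0,-3,0,0,0,-2.5,0,0,0,0,0]
}}

```text
time_s: 12.2
ee_pos: [601.4, -138.8, 162.2]
ee_rot: [179.7, -0.9, 3.9]
force: [0.6, -1.3, 0.9]
gripper_width: 55.8
gripper_force: 0.0
```

Emit:
{"fn": "step_arm", "kwargs": {
  "plan": [-2.5,0,0,0,0,0,0,0,0,0,0,0,0,0,0,0,0,0]
}}

```text
time_s: 12.45
ee_pos: [570.7, -139.6, 155.6]
ee_rot: [180.0, -0.1, 3.8]
force: [0.0, 0.5, -0.2]
gripper_width: 55.8
gripper_force: 0.0
```

```bash
python3 - <<'E'
from h import *
p=viewer.grab_frame("wrist"); print(sensors.state()["ee_pos"],sensors.state()["ee_rot"],p["position"])
M=R.from_euler("xyz",p["attitude"],degrees=True).as_matrix()
for k,z in dict(blank_round=24,cavity=24,mark=26.5,pointer=26.5,handle=70,bridge=49).items():
    for r in viewer.pinpoint(k,p)[:2]: print(k,round(r["score"],2),np.round(r["location"],1),np.round(at(p,r["location"],z),1)[:2])
cv2.imwrite("pics/w5.png",p["img"][:,:,::-1])
def rect(z,x0,x1,y0,y1,s):
    xs=np.arange(x1,x0,-s); ys=np.arange(y1,y0,-s)
    P=np.stack(np.meshgrid(xs,ys,indexing="ij"),-1); P=np.dstack([P,np.full(P.shape[:2],z)])
    q=(P-p["position"])@M; m=(q[...,:2]/q[...,2:]*p["fx"]+[p["cx"],p["cy"]]).astype(np.float32)
    return cv2.remap(p["img"],m[...,0],m[...,1],cv2.INTER_CUBIC)
a=rect(36.,590,700,-190,-80,.275); b=rect(26.5,480,590,-250,-140,.275)
cv2.imwrite("pics/rect5.png",np.hstack([a,b])[:,:,::-1])
h=cv2.cvtColor(a,cv2.COLOR_RGB2HSV); m=cv2.inRange(h,(14,100,100),(30,255,255))
c=max(cv2.findContours(m,0,1)[0],key=cv2.contourArea); (u,v),r=cv2.minEnclosingCircle(c); print("disc top",700-v*.275,-80-u*.275,r*.275)
E
```

```text
[ 571.78086031 -139.65406446  155.40688342] [ 1.79976568e+02 -1.13588943e-01  3.86380384e+00] [ 645.44079338 -134.72431198  313.1064649 ]
blank_round 0.96 [322.4 120.7] [ 644.6 -135.1]
blank_round 0.82 [187.6 224.2] [528.4   1.5]
pointer 0.91 [397.3 229.3] [ 538.6 -222.1]
handle 0.76 [317.9 245.8] [ 533.8 -138.3]
handle 0.52 [  8.  235.2] [525.4 143.2]
bridge 0.58 [328.3  47.1] [ 704.  -135.9]
disc top 642.5664497375489 -134.70643615722656 21.889336585998535
```

View pics/rect5.png

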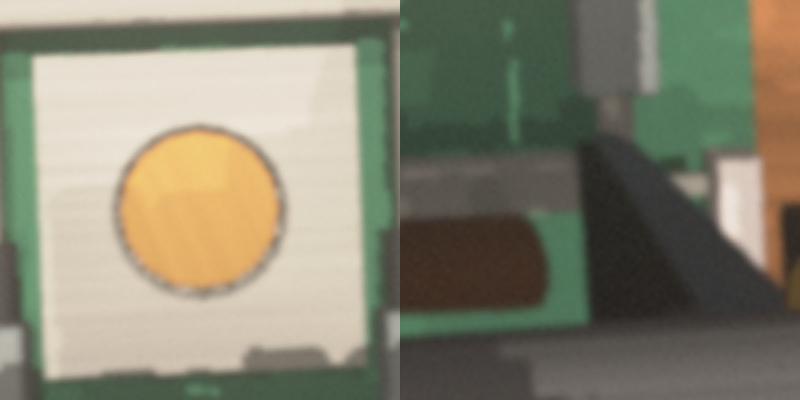

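Left panel: the blank sits concentric in the cavity with its top at the expected height. Right panel: the handle end is visible but a finger hides the index, so I'll move over the index to measure it.

Emit:
{"fn": "step_arm", "kwargs": {
  "plan": [-2.4,2.4,0,0,0,0,-2.9,2.8,0,0,0,0,-2.9,2.8,0,0,0,0,0,0,0,0,0,0,0,0,0,0,0,0]
}}

```text
time_s: 13.22
ee_pos: [494.3, -226.1, 154.4]
ee_rot: [-180.0, -0.0, 3.7]
force: [0.4, 0.7, -1.0]
gripper_width: 55.6
gripper_force: 0.0
```

```bash
cat >> h.py <<'E'
def rect(p,z,x0,x1,y0,y1,s):
    M=R.from_euler("xyz",p["attitude"],degrees=True).as_matrix()
    # fixture axes (yaw 2.2 deg, cavity at 641.6,-134.8 -> origin 30 mm back)
    xs=np.arange(x1,x0,-s); ys=np.arange(y1,y0,-s)
    P=np.stack(np.meshgrid(xs,ys,indexing="ij"),-1); c,q=np.cos(np.radians(2.2)),np.sin(np.radians(2.2))
    o=np.array([641.6-30*c,-134.8-30*q])
    W=np.dstack([o[0]+c*P[...,0]-q*P[...,1],o[1]+q*P[...,0]+c*P[...,1],np.full(P.shape[:2],float(z))])
    k=(W-p["position"])@M; m=(k[...,:2]/k[...,2:]*p["fx"]+[p["cx"],p["cy"]]).astype(np.float32)
    return cv2.remap(p["img"],m[...,0],m[...,1],cv2.INTER_CUBIC)
def fx(w):
    c,q=np.cos(np.radians(2.2)),np.sin(np.radians(2.2)); d=np.array(w[:2])-[641.6-30*c,-134.8-30*q]
    return np.round([c*d[0]+q*d[1],-q*d[0]+c*d[1]],1)
E
python3 - <<'E'
from h import *
p=viewer.grab_frame("wrist"); print(sensors.state()["ee_pos"],p["position"])
for k,z in dict(mark=26.5,pointer=26.5,handle=70,slide=12).items():
    for r in viewer.pinpoint(k,p)[:2]: w=at(p,r["location"],z);print(k,round(r["score"],2),np.round(r["location"],1),np.round(w,1)[:2],"fixture",fx(w))
a=rect(p,26.5,-160,-40,-125,-25,.2); cv2.imwrite("pics/rect6.png",a[:,:,::-1])
E
```

```text
[ 495.24954106 -225.2959487   154.46512261] [ 569.21718699 -221.51545507  311.75920221]
mark 0.62 [322.5 189. ] [ 500.9 -226.1] fixture [-114.1  -85.9]
pointer 0.92 [322.1 153.9] [ 536.4 -223.4] fixture [-78.5 -84.5]
handle 0.63 [219.4 154.2] [ 535.6 -137.4] fixture [-76.    1.5]
slide 0.9 [239.6 147.2] [ 536.1 -138.2] fixture [-75.5   0.6]
```

View pics/rect6.png

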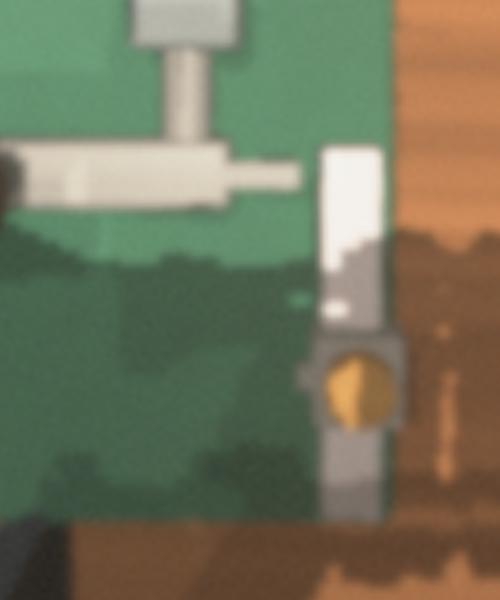

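Rectified at 0.2 mm/px in fixture axes, the pointer finger is at row 175 (x ≈ -75.0) and the index fin at row 378 (x ≈ -115.6). The pull is therefore about 40.6 mm. Next I'll move over the handle and turn the gripper.

Emit:
{"fn": "step_arm", "kwargs": {
  "plan": [1.57,-2.79,0,0,0,0,1.57,-2.79,0,0,0,0,1.57,-2.79,0,0,0,0,0,0,0,0,0,-0.1187,0,0,0,0,0,-0.1187]
}}

```text
time_s: 13.88
ee_pos: [537.7, -135.5, 154.3]
ee_rot: [-180.0, -0.0, 18.1]
force: [-0.6, -0.3, 0.4]
gripper_width: 55.9
gripper_force: 0.0
```

Emit:
{"fn": "step_arm", "kwargs": {
  "plan": [0,0,0,0,0,-0.1187,0,0,0,0,0,-0.1187,0,0,0,0,0,-0.1187,0,0,0,0,0,-0.1187,0,0,0,0,0,-0.1187]
}}

```text
time_s: 14.3
ee_pos: [536.9, -137.1, 154.3]
ee_rot: [-180.0, -0.0, 51.9]
force: [-0.3, 0.4, -0.2]
gripper_width: 56.1
gripper_force: 0.0
```

Emit:
{"fn": "step_arm", "kwargs": {
  "plan": [0,0,0,0,0,-0.1187,0,0,0,0,0,-0.1187,0,0,0,0,0,-0.1187,0,0,0,0,0,-0.1187,0,0,0,0,0,-0.1187]
}}

```text
time_s: 14.72
ee_pos: [537.0, -137.1, 154.3]
ee_rot: [180.0, -0.0, 85.9]
force: [-0.2, -0.6, -0.1]
gripper_width: 56.0
gripper_force: 0.0
```

Emit:
{"fn": "step_arm", "kwargs": {
  "plan": [0,0,0,0,0,-0.1187,0,0,0,0,0,0,0,0,0,0,0,0]
}}

```text
time_s: 14.97
ee_pos: [536.8, -137.4, 154.3]
ee_rot: [180.0, -0.0, 92.2]
force: [0.1, -0.1, -0.2]
gripper_width: 55.7
gripper_force: 0.0
```

Emit:
{"fn": "step_arm", "kwargs": {
  "plan": [-0.14,0,2.5,0,0,0,0,0,3.0,0,0,0,0,0,2.4,0,0,0,0,0,1.0,0,0,0,0,0,0,0,0,0]
}}

```text
time_s: 15.38
ee_pos: [534.9, -138.8, 63.1]
ee_rot: [-179.7, -0.1, 92.2]
force: [-0.3, -0.1, -0.3]
gripper_width: 55.9
gripper_force: 0.0
```

Emit:
{"fn": "step_arm", "kwargs": {
  "plan": [0,0,0,0,0,0,0,0,0,0,0,0,0,0,0,0,0,0,0,0,0,0,0,0,0,0,0,0,0,0],
  "hand": 1.0,
  "newtons": 30
}}

```text
time_s: 15.8
ee_pos: [536.9, -139.7, 66.5]
ee_rot: [179.9, 0.0, 92.3]
force: [-0.2, -0.3, 0.1]
gripper_width: 25.7
gripper_force: 0.0
```

Emit:
{"fn": "step_arm", "kwargs": {
  "plan": [0,0,0,0,0,0,0,0,0,0,0,0]
}}

```text
time_s: 15.97
ee_pos: [536.5, -139.7, 66.0]
ee_rot: [180.0, 0.0, 92.3]
force: [0.0, 0.0, 2.4]
gripper_width: 15.8
gripper_force: 30.0
```

Emit:
{"fn": "step_arm", "kwargs": {
  "plan": [0,-0.3,0,0,0,0,0,-0.6,0,0,0,0,0,-0.6,0,0,0,0,0,-0.6,0,0,0,0,0,-0.6,0,0,0,0]
}}

```text
time_s: 16.38
ee_pos: [510.1, -140.7, 65.9]
ee_rot: [179.8, 0.0, 92.3]
force: [5.7, 2.3, 1.1]
gripper_width: 15.7
gripper_force: 30.0
```

Emit:
{"fn": "step_arm", "kwargs": {
  "plan": [0,-0.6,0,0,0,0,0,-0.5,0,0,0,0,0,-0.26,0,0,0,0,0,0,0,0,0,0,0,0,0,0,0,0]
}}

```text
time_s: 16.8
ee_pos: [496.7, -141.2, 66.0]
ee_rot: [179.8, 0.0, 92.2]
force: [5.6, 1.6, 1.4]
gripper_width: 15.9
gripper_force: 30.0
```

```bash
python3 - <<'E'
from h import *
s=sensors.state(); print(s["ee_pos"],fx(s["ee_pos"]),s["force"],s["gripper_width"],s["gripper_force"])
ims=[]
for n in("top","scene"):
    p=viewer.grab_frame(n)
    for k,z in dict(mark=26.5,pointer=26.5,bridge=49,handle=70,blank_round=24).items():
        for r in viewer.pinpoint(k,p)[:2]: w=at(p,r["location"],z);print(n,k,round(r["score"],2),np.round(r["location"],1),"fixture",fx(w))
    ims.append(rect(p,26.5,-160,-30,-125,5,.35)); ims.append(rect(p,36,-30,110,-75,55,.35)[:372,:372])
h=min(i.shape[0] for i in ims); o=np.vstack([np.hstack([i[:h] for i in ims[:2]]),np.hstack([i[:h] for i in ims[2:]])])
o=cv2.resize(o,(590,590)); cv2.imwrite("pics/chk.png",o[:,:,::-1])
E
```

```text
[ 496.66482224 -141.1677432    65.95359448] [-115.1   -0.8] [5.59232283 1.58545277 1.39907549] 15.922283922671799 29.997140765190125
top mark 0.32 [233.4 133.9] fixture [172.1 314.3]
top bridge 0.71 [346.7 171.6] fixture [49.2  8. ]
top blank_round 0.64 [270.2 203.3] fixture [-26.1 216. ]
top blank_round 0.64 [294.6 226.5] fixture [-91.1 152.1]
scene mark 0.44 [247.7 181.4] fixture [-112.5  -87.6]
scene pointer 0.55 [249. 182.] fixture [-110.2  -83.4]
scene bridge 0.86 [265.6 217.7] fixture [53.9 -1.4]
scene handle 0.95 [278.  170.3] fixture [-116.9   -0.3]
scene blank_round 0.7 [331.  199.5] fixture [-66.  151.2]
scene blank_round 0.69 [392.1 285.8] fixture [208.3 306.6]
```

View pics/chk.png

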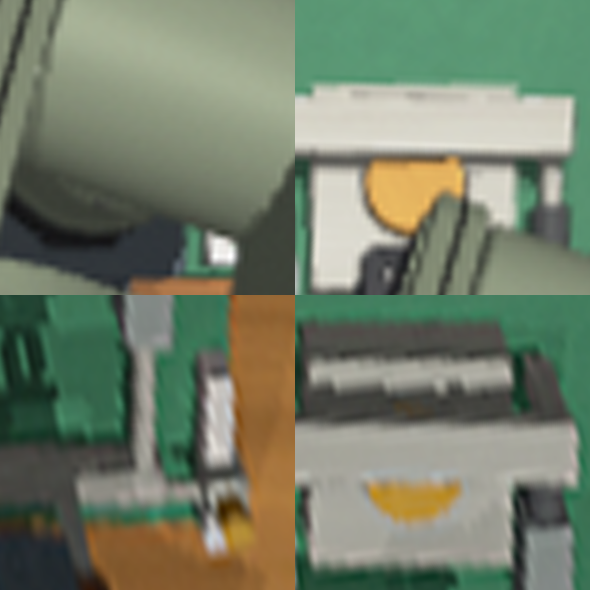

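The scene panels show the pointer meeting the index block (about (200,490)) and the bridge over the seated blank. The slide has moved 39.8 mm of 40.6 mm, so I'll add a small nudge and let it settle.

Emit:
{"fn": "step_arm", "kwargs": {
  "plan": [0,-0.07,0,0,0,0,0,0,0,0,0,0,0,0,0,0,0,0,0,0,0,0,0,0,0,0,0,0,0,0]
}}

```text
time_s: 17.82
ee_pos: [496.4, -141.2, 65.9]
ee_rot: [179.8, 0.0, 92.3]
force: [6.8, 1.7, 1.1]
gripper_width: 15.5
gripper_force: 30.0
```

```bash
python3 - <<'E'
from h import *
s=sensors.state(); print(s["ee_pos"],fx(s["ee_pos"]),s["gripper_force"])
p=viewer.grab_frame("scene")
for k in("mark","pointer"):
    for r in viewer.pinpoint(k,p)[:1]: print(k,fx(at(p,r["location"],26.5)))
print(env.job_done())
E
```

```text
[ 496.3812496  -141.16772784   65.93405445] [-115.4   -0.8] 29.99715507030487
mark [-175.4  -18.6]
pointer [26.4 -1.5]
the job is handed in; nothing more can be done
None
```

I seated the large round blank flat in the cavity with the slide home, then pulled the slide out 40.1 mm against a measured 40.6 mm to the index. I handed the job in at about 18 s, still holding the handle at 30 N; no verdict came back, and the last pointer/index camera check was unusable, so the alignment rests on the arm's own reading.

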